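# Close a sample jar with its quick-thread cap

## Task

Put the loose teal cap on the open amber jar: stops on the neck keep it from going straight on, so keep it lightly pressed (5 to 10 N) and turn it backwards (anticlockwise from above) by feel, only until it drops into the thread, never driving it hard against a stop. Then screw it down clockwise until it is home and tight without forcing it, and let go. Leave the beaker and the small red and blue caps alone.

Things in the scene. Friction and masses are not known exactly. Their poses are not given: they have to be found in the camera images.
- jar_mouth (a point): centre of the rim of the jar's neck, on its upright axis, 103 mm above the desk. Neck 38.6 mm across, 46.6 mm over its four equal threads, one in each quarter; how they lie about the axis differs each time and is not given. Anticlockwise from above, each quarter has an upright stop (6 deg), a thread (66 deg, its top level, 7.5 mm below the rim), a gap (18 deg). Stops rise 2.4 mm above thread tops
- cap_centre (a point): centre of the teal ribbed screw cap, half-way up: 56 mm wide, 22 mm high, about 40 g, white line on top, z up. It starts on the desk, open side down. Height of this point over jar_mouth: +4.6 mm with its studs on the stops, +2.2 mm on the thread tops, -3.8 mm when dropped 6 mm into the gaps (by chance at once), -7 mm home. From a gap the next stop ends the turn backwards
- cap: the same cap; origin at the centre of its lower edge. Opening 49 mm wide, 18 mm deep; four round studs of 3.2 mm, a quarter turn apart, point 4 mm inwards, undersides 1.2 mm above the lower edge. From the gap it screws clockwise, 1 mm down in 12.5 deg, 66 to 76 deg in all; in the last 12 deg the roof is drawn on to the rim and the torque rises (0.4 to 0.7 N m is tight) up to the stops
- holder: fixed aluminium cup (84 mm wide, 42 mm high, plate 110 x 110 mm) with the amber jar (71 mm wide, shoulder 80 mm above the desk); origin on the desk under the jar's axis. The jar stands on a spring: it sinks above 4 to 5 N, 2.5 N/mm, 6 mm at most, and comes up again; it slips round only above 2 N m. jar_mouth is that of the unpressed jar. Until the cap is in the thread, 40 N on the jar is too much
- beaker_centre (a point): bystander: clear beaker, 72 mm across, 94 mm high; its centre
- red_cap_centre (a point): bystander: small red tube cap, 32 mm across, 14 mm high; its centre
- blue_cap_centre (a point): bystander: small blue tube cap, 32 mm across, 14 mm high; its centre
Mind the look-alikes: they are no part of the job. Several things look just like the cap: the one meant starts farthest to the robot's left.

How it is judged (in metres and radians):
On the way:
1. the cap stands on the neck of the jar (horizontal distance between cap_centre and jar_mouth below 0.004 m and z of cap_centre in the frame of jar_mouth below 0.0075 m and angle between cap_centre's own z axis and vertical below 0.1 rad and contact force between cap and holder above 0.1 N), for 0.05 s.
At the end, for the whole second after the job is handed in: The cap is home on the jar: its centre at least 6.2 mm below the rim point (home is 7 mm), within 3 mm of the axis, upright within 0.04 rad, screwed tight so that more than 12 N of contact force stays between cap and jar, released and at rest (z of cap_centre in the frame of jar_mouth below -0.0062 m and horizontal distance between cap_centre and jar_mouth below 0.003 m and angle between cap_centre's own z axis and vertical below 0.04 rad and contact force between cap and holder above 12 N and linear speed of cap below 0.01 m/s); the robot touches nothing.
It fails at once if the cap is forced on the jar (over 80 N between them) (contact force between cap and holder above 80 N).
It fails at once if the cap is driven against the stops or threads with over 40 N before it is in the thread (its centre still less than 4.8 mm below the rim point) (contact force between cap and holder above 40 N and z of cap_centre in the frame of jar_mouth above -0.0048 m).
It fails at once if the beaker or one of the small caps is pushed more than 20 mm (distance of any of beaker_centre, red_cap_centre, blue_cap_centre from where it was at the start of the episode above 0.02 m).
It also fails if it takes over 64 s, if anything falls off the work surface, if the arm or the gripper's body presses on something with over 40 N, if the wrist force passes 120 N, or if a joint passes its speed limit or range.

## Robot

A 6-joint arm with a two-finger parallel gripper is mounted at the origin on a cart in front of the work surface, level with it; the furniture and walls round the work are solid. World frame = base frame: x ahead of the robot, y to its left, z up, the work surface at z = 0. Lengths are in mm, angles in degrees, forces in N, time in s.
With the tool pointing down it reaches from about 350 to 850 mm from the base axis. Payload 8.1 kg.
Tool frame: the origin (TCP) lies on the centre line of the jaws, within the pads' length; the fingertips stand 8 mm ahead of it and the grasp point (between the pads) lies 11 mm behind it; x points along the fingers, z is the direction in which the jaws open and shut, and the axes are right-handed (so a half turn about x gives the same grasp; the last joint's range is limited). The gripper opens to 85 mm and grips with 20 to 120 N. Pads are 22 mm wide; open, the fingers measure 114 mm over their backs; the gripper's body (76 mm by 85 mm) begins 54 mm behind the grasp point. The pads swing forward as they close: fully open they stand 13 mm farther back than shut.
Start: joints at [59.737, 7.471, 85.268, -0, 87.261, -4.893], TCP at [257.063, 542.148, 239.292] pointing down, gripper open.
Joint ranges: [-169.43, 169.43], [-51.17, 129.36], [1.28, 143.12], [-76.62, 256.62], [0, 156.53], [-152.29, 152.29]. Speed limits (degrees/s): [136.94, 136.94, 159.86, 180, 180, 180].

## Interface

Orientations are given as [roll, pitch, yaw] about the fixed x, y, z axes, in that order (R = Rz(yaw) Ry(pitch) Rx(roll)).
In Python, from bench import r, vision, order gives the robot as it stands. The module is installed in compiled form; this text tells all that it offers.
- The arm moves only by the shell command python3 -m jog 'ROWS' [FORCE]. ROWS is JSON, a list of rows, each a list of 3 entries, a list of its own where there are three numbers: the shift along the world's x, y, z in m, then the turn, a rotation vector about the world's x, y, z in rad, then the opening, from -1 (shut) to 1 (fully open). A call has 1 to 5 rows; each row is the pose to reach, as a shift and turn from the pose commanded when the call began; what a row does not reach only later rows make up. A row lasts 1/12 s, in which the tool goes at most 41.7 mm and 7.16 degrees, less where a joint would pass 70% of its speed; a pose out of reach is approached as far as the arm can. A call with a gripper value outside its range is refused whole. The fingers move at their own pace and stop on an object; FORCE is the grip in N (left out, the last holds). Time passes only in rows, so rows that repeat a pose let the fingers close. It gives the time, the measured TCP pose, the force and the opening at its end, in the units of the state.
- r.sense(): the state, without advancing time (a new reading comes with each control period).
- vision.snapshot(name): name is "side" or "top"; returns the picture (400x640x3 uint8, red, green, blue); there is no depth.
- vision.camera_model(name): a dict with "fov_y" (degrees; the focal length in pixels is half the picture's height over the tangent of half this angle, whatever the lens; pixels are square), "cx", "cy" (the principal point, pixels), "D" ([k1, k2, p1, p2, k3] as OpenCV has them; the pictures are not rectified), "world_to_cam" (4x4, takes a point from world to camera coordinates). Camera axes: x right, y down, z forward; pixel columns grow to the right and rows downward; lengths in mm; the calibration is good to about 2 mm. A picture is of the moment at which its call begins. camera_model takes no time and is no camera call.
- order.hand_in(): hands the job in, once; it reports no verdict.
The state is a dict: "time": time; "joint_pos": joint angles; "qd": joint speeds; "joint_efforts": joint torques, N m; "tool_pos": TCP position; "tcp_rot": TCP orientation; "ft_force": force on the tool from outside, world axes, zero at the start; "wrist_torque": the same for the moment, N m; "finger_gap": finger opening in mm.
Only numpy, scipy, OpenCV 4.12 (cv2) and the standard library are available. Lean on these libraries where they do the work, as an engineer would, in place of code of your own. Each camera call takes 0.05 s, during which the arm holds its last target.

## Working session

There is one attempt and no reset: what is moved stays moved. The work goes in short steps, Python scripts to look and compute and a shell command to move; the robot and the scene stay as the last step left them, time stands still between calls to the robot, and variables do not carry over. Pictures are saved under pics/ and viewed, and the job is handed in when it is done.

```bash
mkdir -p pics
python3 - <<'E'
from bench import r,vision,order
import cv2
s=r.sense()
for k,v in s.items(): print(k,v)
for n in ("side","top"):
    im=vision.snapshot(n); cv2.imwrite(f"pics/{n}0.png",im[...,::-1]); print(n,vision.camera_model(n))
E
```

```text
time 0.0
joint_pos [ 5.97367203e+01  7.51349403e+00  8.53291529e+01 -9.07217022e-04
  8.72621201e+01 -4.89443080e+00]
qd [-0.08724323 -0.0133821   0.02137751 -0.05040826  0.1809903   0.09245978]
joint_efforts [ 2.21401901e-04 -5.69422066e+01 -5.00542116e+01 -2.99050453e-04
  1.52817601e-02 -1.21178263e-05]
tool_pos [256.793695   541.67830344 238.2624614 ]
tcp_rot [ 175.60109202   89.895229   -119.76771276]
ft_force [-1.42170876 -0.32204798 -0.59713418]
wrist_torque [-0.0546817  -0.02994444  0.01264994]
finger_gap 85.85034964264312
side {'fov_y': 52.19495132992548, 'cx': 311.6126176321517, 'cy': 205.70548373050354, 'D': array([-0.03128133,  0.        ,  0.        ,  0.        ,  0.        ]), 'world_to_cam': array([[ 9.85809750e-01, -1.66656550e-01, -2.01179416e-02,
        -5.42366321e+02],
       [-1.05774119e-01, -5.23630038e-01, -8.45354020e-01,
         5.45617373e+01],
       [ 1.30349426e-01,  8.35486192e-01, -5.33827547e-01,
         1.53873123e+03],
       [ 0.00000000e+00,  0.00000000e+00,  0.00000000e+00,
         1.00000000e+00]])}
top {'fov_y': 46.779871837473, 'cx': 317.39625965509646, 'cy': 198.27589868943355, 'D': array([-0.10306455,  0.        ,  0.        ,  0.        ,  0.        ]), 'world_to_cam': array([[ 1.82281770e-02, -9.99762495e-01, -1.19452088e-02,
        -1.63563094e+02],
       [-9.98343312e-01, -1.75475844e-02, -5.47970212e-02,
         4.94967471e+02],
       [ 5.45743971e-02,  1.29242692e-02, -9.98426061e-01,
         1.58192411e+03],
       [ 0.00000000e+00,  0.00000000e+00,  0.00000000e+00,
         1.00000000e+00]])}
```

View pics/side0.png

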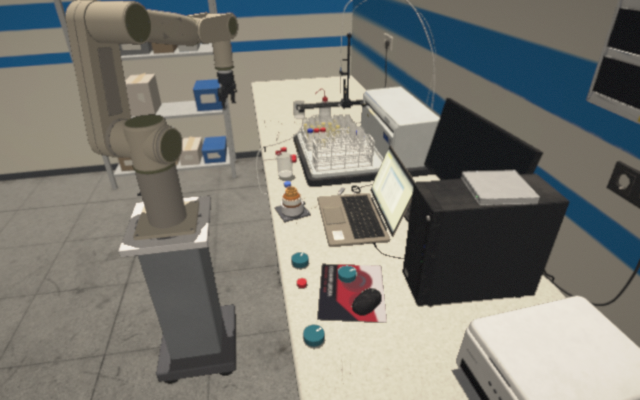

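View pics/top0.png

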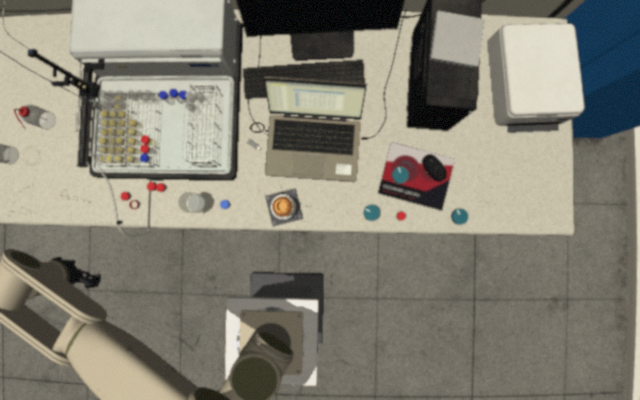

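The top picture shows three teal caps, at (372,212), (401,174) on the mat, and (459,216). The amber jar is at (283,206), the beaker at (194,202), the small blue cap at (225,204) and the small red cap at (401,216). The image's right is the robot's right (-y), so the one farthest to the left should be (372,212). I'll measure all three and check an enlarged crop.

```bash
cat > h.py <<'E'
import numpy as np,cv2
from bench import r,vision,order
def K(n):
    m=vision.camera_model(n); f=200/np.tan(np.radians(m['fov_y'])/2)
    return np.array([[f,0,m['cx']],[0,f,m['cy']],[0,0,1]]),np.array(m['D']),np.array(m['world_to_cam'])
def ray(n,uv):
    k,D,T=K(n); p=cv2.undistortPoints(np.array([[uv]],float),k,D)[0,0]
    d=T[:3,:3].T@np.array([p[0],p[1],1]); o=-T[:3,:3].T@T[:3,3]; return o,d/np.linalg.norm(d)
def onz(n,uv,z):
    o,d=ray(n,uv); return o+d*(z-o[2])/d[2]
def proj(n,P):
    k,D,T=K(n); P=np.atleast_2d(P).astype(float)
    return cv2.projectPoints(P,cv2.Rodrigues(T[:3,:3])[0],T[:3,3],k,D)[0][:,0]
E
python3 - <<'E'
from h import *
for uv in [(372,212),(401,174),(459,216)]: print('cap',onz('top',uv,22).round(1))
for uv in [(300,260),(346,273),(314,335)]: print('side',onz('side',uv,18).round(1))
print('jar',onz('top',(283,206),100).round(1),'beak',onz('top',(194,202),94).round(1),'blue',onz('top',(225,204),14).round(1),'red',onz('top',(401,216),14).round(1))
a=cv2.imread('pics/top0.png');b=cv2.imread('pics/side0.png')
c1=cv2.resize(a[150:240,255:480],None,fx=3.5,fy=3.5,interpolation=cv2.INTER_CUBIC)
c2=cv2.resize(b[180:350,270:400],None,fx=3.5,fy=3.5,interpolation=cv2.INTER_CUBIC)
cv2.imwrite('pics/c1.png',c1);cv2.imwrite('pics/c2.png',c2)
E
```

```text
cap [ 453.5 -342.5   22. ]
cap [ 586.1 -441.1   22. ]
cap [ 444.8 -643.4   22. ]
side [ 454.4 -346.7   18. ]
side [ 583.4 -434.2   18. ]
side [ 447.  -649.2   18. ]
jar [465.8 -44.1 100. ] beak [473.9 251.9  94. ] blue [472.2 165.1  14. ] red [ 441.7 -443.6   14. ]
```

View pics/c1.png

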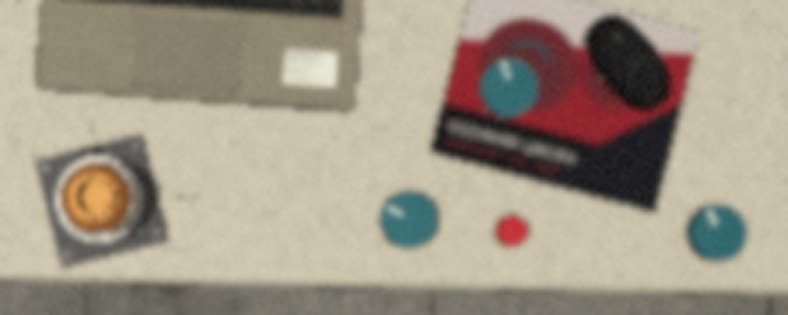

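View pics/c2.png

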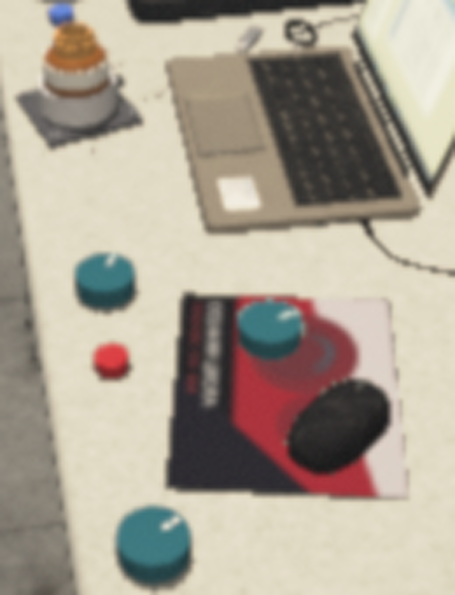

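Crops: the cap at top (372,212) / side (300,260) sits at y≈-342, farthest left of the three (others at y -441 and -643), so that is the one meant. Next: sub-pixel fits of the cap and the jar from averaged pictures.

Run:
```python
from h import *
from scipy.optimize import minimize
for n in('top','side'):
    im=np.mean([vision.snapshot(n).astype(float) for _ in range(4)],0); np.save(f'pics/{n}_avg.npy',im)
S=8
def sil(n,rings,c,box):
    pts=[]
    t=np.linspace(0,2*np.pi,72,endpoint=False)
    for R,z in rings: pts.append(np.c_[c[0]+R*np.cos(t),c[1]+R*np.sin(t),0*t+z])
    p=proj(n,np.vstack(pts)); h=cv2.convexHull(p.astype(np.float32))[:,0]
    M=cv2.moments(h); return np.array([M['m10']/M['m00'],M['m01']/M['m00']]),M['m00']
def fit(n,u,v,rings,kind,g,hw=16):
    im=np.load(f'pics/{n}_avg.npy'); b=im[v-hw:v+hw+1,u-hw:u+hw+1]
    R,G,B=b[...,0],b[...,1],b[...,2]
    if kind=='teal': w=(B+G)/2-R; 
    else: w=R-B
    bg=np.median(np.r_[w[0],w[-1],w[:,0],w[:,-1]]); w=w-bg
    hi=np.percentile(w,97 if kind!='teal' else 90); w=np.clip(w/hi,0,1); w[w<.25]=0
    # keep the connected blob at centre
    nl,l=cv2.connectedComponents((w>0).astype(np.uint8)); w[l!=l[hw,hw]]=0
    yy,xx=np.mgrid[v-hw:v+hw+1,u-hw:u+hw+1]; c=np.array([(w*xx).sum(),(w*yy).sum()])/w.sum()
    f=lambda x: ((sil(n,rings,x,None)[0]-c)**2).sum()
    s=minimize(f,g,method='Nelder-Mead',options=dict(xatol=.02,fatol=1e-7))
    print(n,kind,'centroid',c.round(2),'area',w.sum().round(1),'model',round(sil(n,rings,s.x,None)[1],1),'xy',s.x.round(2))
cap=[(28,0),(28,22)]
fit('top',372,212,cap,'teal',[453,-342],14); fit('side',300,260,cap,'teal',[453,-344],14)
jar=[(35.5,42),(35.5,80),(23.3,90),(19.3,103)]
fit('top',283,206,jar,'amber',[465,-44],14)
for n,x,y,z in (('top',465,-44,103),('side',465,-44,103),('top',465,-44,80),('side',465,-44,42)): print(n,z,proj(n,[[x,y,z]]).round(1))
for n,(u,v) in (('top',(283,206)),('side',(291,203))):
    im=np.load(f'pics/{n}_avg.npy'); c=im[v-28:v+28,u-28:u+28]
    cv2.imwrite(f'pics/jar_{n}.png',cv2.resize(c[...,::-1],None,fx=10,fy=10,interpolation=cv2.INTER_CUBIC).clip(0,255))
print(r.sense()['time'])
```

```text
top teal centroid [371.61 212.31] area 181.9 model 218.1 xy [ 452.7  -342.12]
side teal centroid [299.51 259.37] area 179.8 model 245.4 xy [ 454.37 -334.47]
top amber centroid [281.65 206.13] area 238.7 model 376.3 xy [466.57 -36.7 ]
top 103 [[282.9 206.2]]
side 103 [[290.3 189.8]]
top 80 [[283.5 206.5]]
side 42 [[291.1 203.8]]
0.5[ WARN:0@16.855] global loadsave.cpp:1063 imwrite_ Unsupported depth image for selected encoder is fallbacked to CV_8U.
```

View pics/jar_top.png

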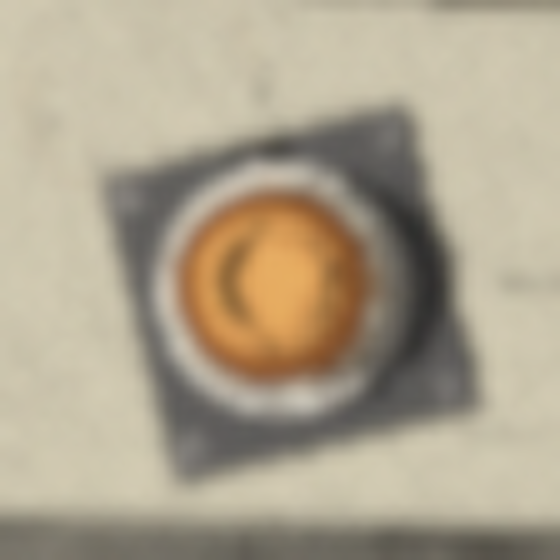

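View pics/jar_side.png

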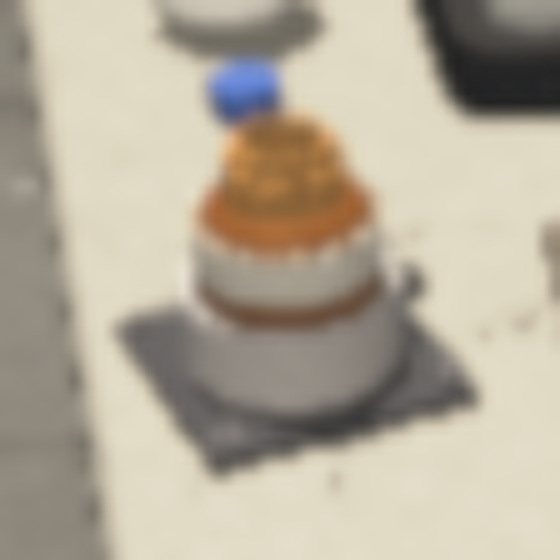

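```bash
cat > fit.py <<'E'
from h import *
from scipy.optimize import minimize
def score(n,im,outl,x,sub=1):
    # mean gradient magnitude along projected outline
    p=proj(n,outl(x)); return p
def gradmag(im):
    g=np.zeros(im.shape[:2])
    for c in range(3):
        b=cv2.GaussianBlur(im[...,c].astype(np.float32),(0,0),0.8)
        g+=cv2.Sobel(b,cv2.CV_32F,1,0)**2+cv2.Sobel(b,cv2.CV_32F,0,1)**2
    return np.sqrt(g).astype(np.float32)
def fitedge(n,im,outl,x0,steps):
    g=gradmag(im)
    def f(x):
        p=outl(x); p=p.astype(np.float32)
        return -float(cv2.remap(g,p[:,0].reshape(-1,1),p[:,1].reshape(-1,1),cv2.INTER_CUBIC).mean())
    x0=np.array(x0,float); best=None
    rng=np.random.default_rng(0)
    for k in range(12):
        s=minimize(f,x0+rng.normal(size=len(x0))*steps,method='Nelder-Mead',options=dict(xatol=.02,fatol=1e-3))
        if best is None or s.fun<best.fun: best=s
    return best.x,best.fun
t=np.linspace(0,2*np.pi,240,endpoint=False)
def ring(c,R,z): return np.c_[c[0]+R*np.cos(t),c[1]+R*np.sin(t),0*t+z]
def hull_outline(n,pts):
    h=cv2.convexHull(proj(n,pts).astype(np.float32))[:,0]; h=np.vstack([h,h[:1]])
    d=np.r_[0,np.cumsum(np.linalg.norm(np.diff(h,axis=0),axis=1))]; q=np.linspace(0,d[-1],300)
    return np.c_[np.interp(q,d,h[:,0]),np.interp(q,d,h[:,1])]
def cyl(n,R,z0,z1): return lambda x: hull_outline(n,np.vstack([ring(x,R,z0),ring(x,R,z1)]))
def square(n,a,z):
    e=np.linspace(-a/2,a/2,60)
    P=np.vstack([np.c_[e,0*e-a/2],np.c_[e,0*e+a/2],np.c_[0*e-a/2,e],np.c_[0*e+a/2,e]])
    def o(x):
        c,s=np.cos(x[2]),np.sin(x[2]); q=P@np.array([[c,s],[-s,c]])
        return proj(n,np.c_[q+x[:2],0*q[:,0]+z])
    return o
E
python3 - <<'E'
from fit import *
im={n:np.load(f'pics/{n}_avg.npy') for n in('top','side')}
for n in im:
    print(n,'cap sil',fitedge(n,im[n],cyl(n,28,0,22),[453,-342],3))
    print(n,'cap topring',fitedge(n,im[n],lambda x:proj(n,ring(x,28,22)),[453,-342],3))
    for z in(0,6): print(n,'plate z',z,fitedge(n,im[n],square(n,110,z),[465,-42,.25],[3,3,.05]))
    print(n,'cup ring',fitedge(n,im[n],lambda x:proj(n,ring(x,42,42)),[465,-42],3))
    print(n,'jar ring80',fitedge(n,im[n],lambda x:proj(n,ring(x,35.5,80)),[465,-42],3), fitedge(n,im[n],lambda x:proj(n,ring(x,x[2],80)),[465,-42,32],3))
    print(n,'neck',fitedge(n,im[n],lambda x:proj(n,ring(x,19.3,103)),[465,-42],3))
E
```

```text
top cap sil (array([ 453.03932997, -341.75569519]), np.float64(-369.2602233886719))
top cap topring (array([ 452.77922877, -340.78456055]), np.float64(-363.9420166015625))Traceback (most recent call last):
  File "<stdin>", line 6, in <module>
  File "fit.py", line 20, in fitedge
    s=minimize(f,x0+rng.normal(size=len(x0))*steps,method='Nelder-Mead',options=dict(xatol=.02,fatol=1e-3))
    res = _minimize_neldermead(fun, x0, args, callback, bounds=bounds,
                               **options)
    fxcc = func(xcc)
    fx = function(np.copy(x), *(wrapper_args + args))
  File "fit.py", line 15, in f
    p=outl(x); p=p.astype(np.float32)
  File "fit.py", line 35, in o
    return proj(n,np.c_[q+x[:2],0*q[:,0]+z])
  File "h.py", line 12, in proj
    k,D,T=K(n); P=np.atleast_2d(P).astype(float)
          ~^^^
  File "h.py", line 4, in K
    m=vision.camera_model(n); f=200/np.tan(np.radians(m['fov_y'])/2)
ValueError: time passes only in moves, steps and waits
```

```bash
python3 - <<'E'
s=open('h.py').read().replace("def K(n):","import functools\n@functools.lru_cache(None)\ndef K(n):")
open('h.py','w').write(s)
E
python3 - <<'E'
from fit import *
im={n:np.load(f'pics/{n}_avg.npy') for n in('top','side')}
for n in im:
    print(n,'cap sil',fitedge(n,im[n],cyl(n,28,0,22),[453,-342],3))
    print(n,'cap topring',fitedge(n,im[n],lambda x:proj(n,ring(x,28,22)),[453,-342],3))
    for z in(0,6): print(n,'plate z',z,fitedge(n,im[n],square(n,110,z),[465,-42,.25],[3,3,.05]))
    print(n,'cup ring',fitedge(n,im[n],lambda x:proj(n,ring(x,42,42)),[465,-42],3))
    print(n,'jar ring80',fitedge(n,im[n],lambda x:proj(n,ring(x,35.5,80)),[465,-42],3), fitedge(n,im[n],lambda x:proj(n,ring(x,x[2],80)),[465,-42,32],3))
    print(n,'neck',fitedge(n,im[n],lambda x:proj(n,ring(x,19.3,103)),[465,-42],3))
print(r.sense()['time'])
E
```

```text
top cap sil (array([ 453.03932997, -341.75569519]), np.float64(-369.2602233886719))
top cap topring (array([ 452.77922877, -340.78456055]), np.float64(-363.9420166015625))
top plate z 0 (array([ 4.66931802e+02, -3.75407503e+01,  2.65864020e-01]), np.float64(-374.1165466308594))
top plate z 6 (array([ 4.66668092e+02, -3.81372150e+01,  2.66937487e-01]), np.float64(-374.83868408203125))
top cup ring (array([466.5527763 , -36.65445196]), np.float64(-278.98681640625))
top jar ring80 (array([471.60882293, -40.65059329]), np.float64(-238.74032592773438)) (array([470.65884796, -42.13524453,  37.19410748]), np.float64(-259.6031799316406))
top neck (array([493.74224694, -25.4392932 ]), np.float64(-225.09365844726562))
side cap sil (array([ 454.19375513, -339.39024417]), np.float64(-546.425537109375))
side cap topring (array([ 451.63223108, -363.55733148]), np.float64(-439.98626708984375))
side plate z 0 (array([ 4.69270710e+02, -3.21972478e+01,  2.34148543e-01]), np.float64(-413.9974670410156))
side plate z 6 (array([ 4.68347753e+02, -4.09825837e+01,  2.34418892e-01]), np.float64(-414.6949157714844))
side cup ring (array([475.95469806, -37.34062533]), np.float64(-209.92222595214844))
side jar ring80 (array([467.53908631, -41.51973992]), np.float64(-284.28338623046875)) (array([467.04797177, -43.09253508,  32.49594431]), np.float64(-309.88275146484375))
side neck (array([461.36491785, -12.34217819]), np.float64(-321.24188232421875))
0.5
```

The measurements agree to a couple of mm: cap at about (453, -341) mm, jar axis at about (467, -38), both within reach. Now I'll move over to the cap.

```bash
python3 -m jog '[[[0.008,-0.038,0],[0,0,0],1],[[0.016,-0.076,0],[0,0,0],1],[[0.024,-0.114,0],[0,0,0],1],[[0.032,-0.152,0],[0,0,0],1],[[0.040,-0.190,0],[0,0,0],1]]' 60
python3 - <<'E'
from h import *
from scipy.spatial.transform import Rotation as R
s=r.sense(); print(s['time'],s['joint_pos'].round(1) if hasattr(s['joint_pos'],'round') else s['joint_pos'],s['tool_pos']); print(R.from_euler('xyz',s['tcp_rot'],degrees=True).as_matrix().round(3))
E
```

```text
time: 0.92
tool_pos: [297.0, 350.6, 239.2]
tcp_rot: [-49.9, 90.0, 14.7]
ft_force: [0.9, -0.7, 0.7]
finger_gap: 85.5
0.9167 [ 43.3 -14.9 106.7  -0.   88.2 -21.3] [296.99854905 350.59419153 239.19910892]
[[ 0.    -0.904  0.428]
 [ 0.     0.428  0.904]
 [-1.    -0.     0.   ]]
```

```bash
python3 -m jog '[[[0.008,-0.038,0],[0,0,0],1],[[0.016,-0.076,0],[0,0,0],1],[[0.024,-0.114,0],[0,0,0],1],[[0.032,-0.152,0],[0,0,0],1],[[0.040,-0.190,0],[0,0,0],1]]'
python3 -m jog '[[[0.008,-0.038,0],[0,0,0],1],[[0.016,-0.076,0],[0,0,0],1],[[0.024,-0.114,0],[0,0,0],1],[[0.032,-0.152,0],[0,0,0],1],[[0.040,-0.190,0],[0,0,0],1]]'
python3 -m jog '[[[0.008,-0.038,0],[0,0,0],1],[[0.016,-0.076,0],[0,0,0],1],[[0.024,-0.114,0],[0,0,0],1],[[0.032,-0.152,0],[0,0,0],1],[[0.040,-0.190,0],[0,0,0],1]]'
python3 -m jog '[[[0.009,-0.031,-0.025],[0,0,0],1],[[0.018,-0.062,-0.05],[0,0,0],1],[[0.027,-0.093,-0.075],[0,0,0],1],[[0.036,-0.123,-0.1],[0,0,0],1],[[0.036,-0.123,-0.13],[0,0,0],1]]'
python3 - <<'E'
from h import *
s=r.sense(); print(s['time'],np.round(s['joint_pos'],1),np.round(s['tool_pos'],2))
im=vision.snapshot('side'); cv2.imwrite('pics/s1.png',cv2.resize(im[200:320,240:360,::-1],None,fx=5,fy=5,interpolation=cv2.INTER_CUBIC))
E
```

```text
time: 1.33
tool_pos: [337.0, 160.5, 239.5]
tcp_rot: [-50.5, 89.9, 14.2]
ft_force: [1.5, -0.2, -0.1]
finger_gap: 85.2
time: 1.75
tool_pos: [377.1, -29.8, 239.8]
tcp_rot: [-74.2, 89.9, -9.6]
ft_force: [0.4, 0.1, 0.5]
finger_gap: 85.0
time: 2.17
tool_pos: [417.1, -220.1, 239.5]
tcp_rot: [-93.0, 89.9, -28.4]
ft_force: [0.6, 1.0, 0.6]
finger_gap: 85.2
time: 2.58
tool_pos: [454.2, -346.3, 109.2]
tcp_rot: [-121.1, 89.7, -56.6]
ft_force: [1.3, -1.1, -0.9]
finger_gap: 85.6
2.5833 [-4.240e+01  8.500e+00  9.810e+01 -1.000e-01  7.310e+01 -1.069e+02] [ 454.23 -346.34  109.23]
```

View pics/s1.png

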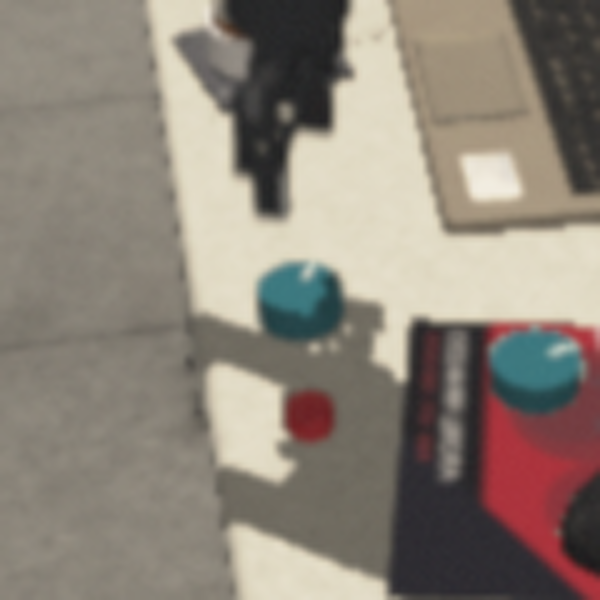

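The crop shows the open gripper above the teal cap (crop (300,300)), with nothing else near the fingers. I'll lower to about z=12, pausing to settle on the way.

```bash
python3 -m jog '[[[0,0,0],[0,0,0],1],[[0,0,-0.025],[0,0,0],1],[[0,0,-0.05],[0,0,0],1],[[0,0,-0.065],[0,0,0],1],[[0,0,-0.065],[0,0,0],1]]'
python3 -m jog '[[[0,0,-0.01],[0,0,0],1],[[0,0,-0.02],[0,0,0],1],[[0,0,-0.031],[0,0,0],1],[[0,0,-0.031],[0,0,0],1],[[0,0,-0.031],[0,0,0],1]]'
```

```text
time: 3.05
tool_pos: [452.0, -339.0, 43.0]
tcp_rot: [71.5, 89.8, 136.2]
ft_force: [-0.1, 0.4, 0.2]
finger_gap: 85.3
time: 3.47
tool_pos: [452.7, -340.4, 12.8]
tcp_rot: [73.5, 89.9, 138.1]
ft_force: [-0.1, -0.8, 0.5]
finger_gap: 85.7
```

```bash
python3 -m jog '[[[0,0,0],[0,0,0],-1],[[0,0,0],[0,0,0],-1],[[0,0,0],[0,0,0],-1],[[0,0,0],[0,0,0],-1],[[0,0,0],[0,0,0],-1]]' 20
python3 -m jog '[[[0,0,0],[0,0,0],-1],[[0,0,0],[0,0,0],-1],[[0,0,0],[0,0,0],-1]]' 20
```

```text
time: 3.88
tool_pos: [453.6, -341.3, 14.2]
tcp_rot: [-106.3, 89.9, -41.7]
ft_force: [-1.0, 1.1, 5.4]
finger_gap: 55.3
time: 4.13
tool_pos: [453.6, -341.4, 14.2]
tcp_rot: [-107.8, 89.9, -43.2]
ft_force: [-1.0, 1.3, 5.3]
finger_gap: 54.9
```

Gap 55 mm, so the cap is gripped and centred along the first jaw axis. I'll open, turn the tool -90°, and squeeze again to centre the other axis.

```bash
python3 -m jog '[[[0,0,0],[0,0,0],1],[[0,0,0.002],[0,0,0],1],[[0,0,0.002],[0,0,0],1],[[0,0,0.002],[0,0,0],1],[[0,0,0.002],[0,0,0],1]]' 20
python3 -m jog '[[[0,0,0],[0,0,-0.12],1],[[0,0,0],[0,0,-0.24],1],[[0,0,0],[0,0,-0.36],1],[[0,0,0],[0,0,-0.48],1],[[0,0,0],[0,0,-0.60],1]]'
python3 -m jog '[[[0,0,0],[0,0,-0.12],1],[[0,0,0],[0,0,-0.24],1],[[0,0,0],[0,0,-0.36],1],[[0,0,0],[0,0,-0.48],1],[[0,0,0],[0,0,-0.60],1]]'
python3 -m jog '[[[0,0,0],[0,0,-0.12],1],[[0,0,0],[0,0,-0.24],1],[[0,0,0],[0,0,-0.37],1],[[0,0,0],[0,0,-0.37],1]]'
python3 -m jog '[[[0,0,0],[0,0,0],-1],[[0,0,0],[0,0,0],-1],[[0,0,0],[0,0,0],-1],[[0,0,0],[0,0,0],-1],[[0,0,0],[0,0,0],-1]]' 20
python3 -m jog '[[[0,0,0],[0,0,0],-1],[[0,0,0],[0,0,0],-1],[[0,0,0],[0,0,0],-1]]' 60
python3 - <<'E'
from h import *
s=r.sense(); print(s['time'],np.round(s['joint_pos'],1),np.round(s['tool_pos'],2),np.round(s['ft_force'],1),np.round(s['wrist_torque'],2))
E
```

```text
time: 4.55
tool_pos: [453.0, -340.8, 15.2]
tcp_rot: [72.2, 90.0, 136.8]
ft_force: [0.8, 0.0, 0.0]
finger_gap: 85.5
time: 4.97
tool_pos: [453.0, -340.8, 15.1]
tcp_rot: [110.9, 90.0, 140.8]
ft_force: [0.3, 0.2, -0.1]
finger_gap: 85.3
time: 5.38
tool_pos: [453.0, -340.8, 15.1]
tcp_rot: [143.3, 90.0, 138.8]
ft_force: [0.5, 0.1, 1.0]
finger_gap: 85.0
time: 5.72
tool_pos: [453.0, -340.8, 15.2]
tcp_rot: [163.7, 90.0, 138.0]
ft_force: [0.3, 0.3, 0.1]
finger_gap: 85.4
time: 6.13
tool_pos: [453.2, -340.9, 15.5]
tcp_rot: [-21.6, 90.0, -46.9]
ft_force: [-0.1, 0.1, 2.3]
finger_gap: 55.3
time: 6.38
tool_pos: [453.4, -341.2, 15.8]
tcp_rot: [-17.7, 89.9, -43.0]
ft_force: [-0.5, 0.8, 5.8]
finger_gap: 53.8
6.3833 [-42.1  15.2 101.3  -0.   63.5 -16.8] [ 453.4  -341.18   15.84] [-0.5  0.8  5.8] [0.16 0.22 0.03]
```

Both axes are now centred and the cap is held, with its centre about 4.8 mm below the TCP. The touch position (453.0, -340.8) agrees with the top-camera fit. Lifting and moving over to the jar.

```bash
python3 -m jog '[[[0,0,0.010],[0,0,0],-1],[[0,0,0.040],[0,0,0],-1],[[0,0,0.080],[0,0,0],-1],[[0,0,0.120],[0,0,0],-1],[[0,0,0.145],[0,0,0],-1]]' 60
python3 -m jog '[[[0.001,0.030,0],[0,0,0],-1],[[0.003,0.067,0],[0,0,0],-1],[[0.005,0.104,0],[0,0,0],-1],[[0.006,0.141,0],[0,0,0],-1],[[0.008,0.178,0],[0,0,0],-1]]'
python3 -m jog '[[[0.002,0.037,0],[0,0,0],-1],[[0.004,0.074,0],[0,0,0],-1],[[0.005,0.105,0],[0,0,0],-1],[[0.006,0.1255,0],[0,0,0],-1],[[0.006,0.1255,0],[0,0,0],-1]]'
python3 -m jog '[[[0,0,0],[0,0,0],-1],[[0,0,0],[0,0,0],-1]]'
python3 - <<'E'
from h import *
s=r.sense(); print(s['time'],np.round(s['joint_pos'],1),np.round(s['tool_pos'],2),np.round(s['ft_force'],1),np.round(s['wrist_torque'],2))
for n in('top','side'):
    im=np.mean([vision.snapshot(n).astype(float) for _ in range(3)],0); np.save(f'pics/{n}_a2.npy',im)
a=np.load('pics/side_a2.npy')[140:230,250:340];b=np.load('pics/top_a2.npy')[165:255,240:330]
cv2.imwrite('pics/j2.png',cv2.resize(np.hstack([a,b])[...,::-1].clip(0,255).astype(np.uint8),None,fx=4.4,fy=4.4,interpolation=cv2.INTER_CUBIC))
E
```

```text
time: 6.8
tool_pos: [454.0, -341.6, 165.1]
tcp_rot: [-16.2, 89.8, -41.5]
ft_force: [-0.8, -0.8, 1.1]
finger_gap: 53.5
time: 7.22
tool_pos: [460.5, -161.3, 160.6]
tcp_rot: [53.4, 90.0, 28.1]
ft_force: [0.9, 0.2, -0.6]
finger_gap: 53.4
time: 7.63
tool_pos: [466.8, -33.7, 160.6]
tcp_rot: [112.0, 89.9, 86.9]
ft_force: [-0.6, -1.2, -1.2]
finger_gap: 54.0
time: 7.8
tool_pos: [467.0, -37.7, 160.5]
tcp_rot: [-54.7, 90.0, -80.0]
ft_force: [-0.7, -0.3, -0.4]
finger_gap: 53.7
7.8 [-10.9 -10.4 111.1  -0.   79.2  14.4] [467.02 -37.73 160.51] [-0.7 -0.3 -0.4] [0.02 0.01 0.02]
```

View pics/j2.png

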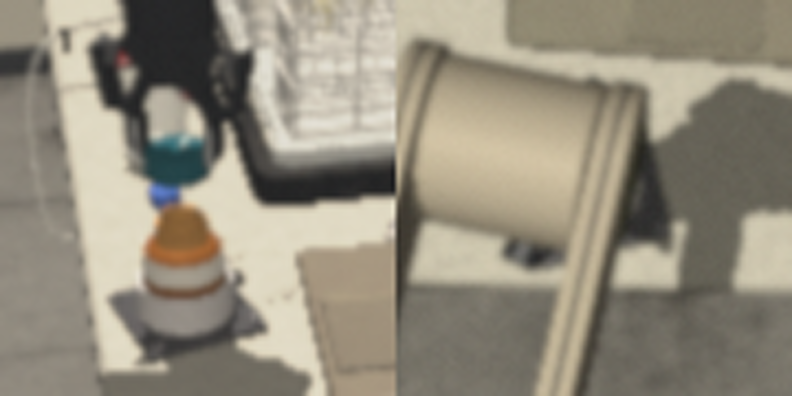

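Run:
```python
from fit import *
a=np.load('pics/side_a2.npy'); a0=np.load('pics/side_avg.npy')
# cap columns: teal rows; jar columns: edges per row
def cols(im,z,xy,f,hw=14):
    u,v=proj('side',[[*xy,z]])[0]; v=int(round(v)); x=np.arange(int(u)-hw,int(u)+hw+1)
    row=f(im[v,x]); row=cv2.resize(row[None].astype(np.float32),None,fx=10,fy=1,interpolation=cv2.INTER_CUBIC)[0]
    xs=np.linspace(x[0]-.45,x[-1]+.45,len(row)); return u,v,xs,row
xy=(467,-37.7)
teal=lambda p:(p[:,2]-p[:,0]); amb=lambda p:(p[:,0]-p[:,2])
for nm,im,z,f in [('cap',a,152,teal),('cap',a,156,teal),('cap',a,148,teal),('neck',a0,98,amb),('neck',a0,95,amb),('neck',a0,91,amb),('neck',a,95,amb),('should',a0,80,amb),('should',a0,76,amb)]:
    u,v,xs,row=cols(im,z,xy,f); th=(np.percentile(row,85)+np.median(np.r_[row[:40],row[-40:]]))/2
    i=np.where(row>th)[0]; print(nm,z,'expect u',round(u,2),'v',v,'mid',round((xs[i[0]]+xs[i[-1]])/2,2),'w',round(xs[i[-1]]-xs[i[0]],2),'n',len(i))
```

```text
cap 152 expect u 289.99 v 177 mid 289.25 w 14.2 n 143
cap 156 expect u 289.94 v 176 mid 289.15 w 14.2 n 143
cap 148 expect u 290.04 v 178 mid 289.4 w 14.5 n 146
neck 98 expect u 290.69 v 190 mid 290.7 w 12.3 n 124
neck 95 expect u 290.73 v 191 mid 290.9 w 12.3 n 124
neck 91 expect u 290.78 v 192 mid 291.35 w 12.6 n 127
neck 95 expect u 290.73 v 191 mid 290.65 w 12.2 n 123
should 80 expect u 290.92 v 194 mid 291.25 w 16.4 n 165
should 76 expect u 290.97 v 195 mid 291.15 w 17.2 n 173
```

```bash
python3 -m jog '[[[0,0,-0.015],[0,0,0],-1],[[0,0,-0.025],[0,0,0],-1],[[0,0,-0.035],[0,0,0],-1],[[0,0,-0.037],[0,0,0],-1],[[0,0,-0.037],[0,0,0],-1]]'
python3 - <<'E'
from h import *
s=r.sense(); print(s['time'],np.round(s['tool_pos'],2),np.round(s['ft_force'],1),np.round(s['wrist_torque'],2))
E
python3 -m jog '[[[0,0,-0.003],[0,0,0],-1],[[0,0,-0.005],[0,0,0],-1],[[0,0,-0.005],[0,0,0],-1]]'
python3 - <<'E'
from h import *
s=r.sense(); print(s['time'],np.round(s['tool_pos'],2),np.round(s['ft_force'],1),np.round(s['wrist_torque'],2))
E
```

```text
time: 8.52
tool_pos: [466.1, -37.2, 122.0]
tcp_rot: [-165.3, 89.8, 169.3]
ft_force: [0.8, -0.7, -0.3]
finger_gap: 53.7
8.5167 [466.06 -37.24 121.96] [ 0.8 -0.7 -0.3] [-0.01 -0.02 -0.02]
time: 8.77
tool_pos: [467.2, -37.3, 118.3]
tcp_rot: [20.8, 90.0, -4.5]
ft_force: [0.4, 1.0, -1.2]
finger_gap: 53.6
8.7667 [467.16 -37.34 118.29] [ 0.4  1.  -1.2] [0.02 0.01 0.  ]
```

```bash
python3 -m jog '[[[0,0,-0.001],[0,0,0],-1],[[0,0,-0.002],[0,0,0],-1]]'
python3 -m jog '[[[0,0,-0.001],[0,0,0],-1],[[0,0,-0.002],[0,0,0],-1]]'
python3 -m jog '[[[0,0,-0.001],[0,0,0],-1],[[0,0,-0.001],[0,0,0],-1]]'
```

```text
time: 8.93
tool_pos: [467.4, -37.4, 116.7]
tcp_rot: [12.6, 90.0, -12.7]
ft_force: [-0.0, 0.2, -0.4]
finger_gap: 53.7
time: 9.1
tool_pos: [467.3, -37.3, 114.5]
tcp_rot: [37.3, 90.0, 12.0]
ft_force: [-0.2, 0.9, 0.4]
finger_gap: 53.5
time: 9.27
tool_pos: [467.2, -37.3, 113.3]
tcp_rot: [64.8, 90.0, 39.5]
ft_force: [0.6, 0.7, 0.3]
finger_gap: 54.0
```

```bash
python3 -m jog '[[[0,0,-0.001],[0,0,0],-1],[[0,0,-0.001],[0,0,0],-1]]'
python3 -m jog '[[[0,0,-0.001],[0,0,0],-1],[[0,0,-0.001],[0,0,0],-1]]'
python3 -m jog '[[[0,0,-0.001],[0,0,0],-1],[[0,0,-0.001],[0,0,0],-1]]'
```

```text
time: 9.43
tool_pos: [467.0, -37.2, 112.1]
tcp_rot: [137.9, 90.0, 112.5]
ft_force: [1.5, 0.5, -0.8]
finger_gap: 53.7
time: 9.6
tool_pos: [467.0, -37.2, 111.1]
tcp_rot: [136.7, 90.0, 111.3]
ft_force: [0.4, 2.1, 1.3]
finger_gap: 53.7
time: 9.77
tool_pos: [467.3, -37.3, 110.5]
tcp_rot: [41.4, 90.0, 16.0]
ft_force: [-0.1, 2.8, 3.7]
finger_gap: 53.9
```

```bash
python3 -m jog '[[[0,0.0005,-0.0005],[0,0,0],-1],[[0,0.0005,-0.001],[0,0,0],-1],[[0,0.0005,-0.001],[0,0,0],-1]]'
python3 - <<'E'
from h import *
s=r.sense(); print(s['time'],np.round(s['tool_pos'],2),np.round(s['ft_force'],1),np.round(s['wrist_torque'],2))
E
python3 -m jog '[[[0,0,-0.0005],[0,0,0],-1],[[0,0,-0.001],[0,0,0],-1],[[0,0,-0.001],[0,0,0],-1]]'
python3 - <<'E'
from h import *
s=r.sense(); print(s['time'],np.round(s['tool_pos'],2),np.round(s['ft_force'],1),np.round(s['wrist_torque'],2))
E
```

```text
time: 10.02
tool_pos: [467.4, -37.0, 109.7]
tcp_rot: [2.9, 90.0, -22.4]
ft_force: [-1.1, 1.6, 6.0]
finger_gap: 53.8
10.0167 [467.39 -36.98 109.69] [-1.1  1.6  6. ] [ 0.32 -0.    0.01]
time: 10.27
tool_pos: [467.6, -37.0, 108.9]
tcp_rot: [8.9, 89.9, -16.5]
ft_force: [-0.4, 1.6, 7.1]
finger_gap: 53.5
10.2667 [467.55 -36.98 108.94] [-0.4  1.6  7.1] [0.35 0.05 0.01]
```

Contact on the thread tops is at TCP z≈110.5, with 7 N pressed and small lateral force. Now I'll turn anticlockwise in small steps and watch Fz.

```bash
cat > st.py <<'E'
from h import *
s=r.sense(); print(round(s['time'],2),np.round(s['tool_pos'],2),'F',np.round(s['ft_force'],1),'M',np.round(s['wrist_torque'],2),'J6',round(s['joint_pos'][5],1))
E
for i in 1 2 3; do python3 -m jog '[[[0,0,0],[0,0,0.05],-1],[[0,0,0],[0,0,0.1],-1]]' >/dev/null; python3 st.py; done
```

```text
10.43 [467.76 -36.92 109.02] F [0.5 1.8 5.7] M [ 0.4  -0.08 -0.09] J6 8.7
10.6 [467.83 -36.94 109.05] F [0.8 2.1 6.3] M [ 0.36 -0.16 -0.08] J6 2.9
10.77 [467.83 -36.94 109.04] F [1.2 1.4 5.2] M [ 0.45 -0.18 -0.09] J6 -2.8
```

```bash
python3 -m jog '[[[0,0,-0.0004],[0,0,0.05],-1],[[0,0,-0.0004],[0,0,0.1],-1]]' >/dev/null; python3 st.py
for i in 1 2; do python3 -m jog '[[[0,0,0],[0,0,0.05],-1],[[0,0,0],[0,0,0.1],-1]]' >/dev/null; python3 st.py; done
```

```text
10.93 [467.89 -36.89 108.68] F [1.5 2.8 6.3] M [ 0.44 -0.23 -0.17] J6 -8.5
11.1 [468.07 -36.86 108.8 ] F [1.8 2.  6.3] M [ 0.58 -0.36 -0.15] J6 -14.2
11.27 [467.72 -36.84 108.46] F [0.5 1.9 1.1] M [ 0.4  -0.12  0.01] J6 -20.0
```

Fz fell from 6 to 1 N after 34° of turn. That's too long an arc to have been on a stop, so this should be the gap. Lowering gently without turning.

```bash
for i in 1 2; do python3 -m jog '[[[0,0,-0.0005],[0,0,0],-1],[[0,0,-0.001],[0,0,0],-1]]' >/dev/null; python3 st.py; done
```

```text
11.43 [467.21 -36.71 106.92] F [1.2 3.1 1.1] M [ 0.47 -0.27  0.1 ] J6 -19.8
11.6 [466.95 -36.79 105.61] F [1.4 3.2 0.7] M [ 0.53 -0.34  0.05] J6 -19.8
```

```bash
python3 -m jog '[[[0,0.0005,-0.0005],[0,0,0],-1],[[0,0.0005,-0.001],[0,0,0],-1]]' >/dev/null; python3 st.py
python3 -m jog '[[[0,0,-0.0005],[0,0,0],-1],[[0,0,-0.001],[0,0,0],-1]]' >/dev/null; python3 st.py
python3 -m jog '[[[0,0,-0.0005],[0,0,0],-1],[[0,0,-0.001],[0,0,0],-1]]' >/dev/null; python3 st.py
```

```text
11.77 [466.98 -36.4  104.69] F [1.9 1.6 1.4] M [ 0.33 -0.32 -0.01] J6 -19.7
11.93 [467.12 -36.44 103.91] F [1.2 1.6 4. ] M [ 0.28 -0.2  -0.05] J6 -19.8
12.1 [467.35 -36.46 103.29] F [1.2 1.6 5.9] M [ 0.31 -0.05  0.01] J6 -19.8
```

The cap bottomed at about 104 mm, which is the -3.8 mm level, so it is in the gap. Now clockwise.

```bash
for i in 1 2; do python3 -m jog '[[[0,0,0],[0,0,-0.05],-1],[[0,0,0],[0,0,-0.1],-1]]' >/dev/null; python3 st.py; done
```

```text
12.27 [467.31 -36.43 103.31] F [-0.2  2.2  5. ] M [0.35 0.02 0.13] J6 -13.9
12.43 [467.14 -36.38 103.18] F [0.2 2.3 4.4] M [0.41 0.01 0.06] J6 -8.2
```

```bash
for i in 1 2 3; do python3 -m jog '[[[0,0,-0.0003],[0,0,-0.05],-1],[[0,0,-0.0005],[0,0,-0.1],-1]]' >/dev/null; python3 st.py; done
```

```text
12.6 [467.09 -36.35 102.61] F [0.5 1.4 4.7] M [0.33 0.01 0.12] J6 -2.4
12.77 [467.19 -36.4  102.16] F [-0.1  2.1  4.7] M [0.35 0.01 0.1 ] J6 3.3
12.93 [467.13 -36.37 101.65] F [1.  1.6 4.6] M [0.38 0.04 0.12] J6 9.0
```

```bash
for i in 1 2 3; do python3 -m jog '[[[0,0,-0.0003],[0,0,-0.05],-1],[[0,0,-0.0005],[0,0,-0.1],-1]]' >/dev/null; python3 st.py; done
```

```text
13.1 [467.1  -36.34 101.12] F [0.4 2.2 5.1] M [0.4  0.   0.09] J6 14.7
13.27 [467.19 -36.39 100.67] F [-0.4  1.5  4.7] M [0.38 0.01 0.13] J6 20.5
13.43 [467.15 -36.34 100.2 ] F [0.2 2.7 5.6] M [0.45 0.08 0.05] J6 26.2
```

```bash
for i in 1 2; do python3 -m jog '[[[0,0,-0.0002],[0,0,-0.05],-1],[[0,0,-0.0005],[0,0,-0.1],-1]]' >/dev/null; python3 st.py; done
```

```text
13.6 [467.24 -36.29  99.84] F [-0.   3.1  6.2] M [0.54 0.1  0.05] J6 31.9
13.77 [467.45 -36.36  99.53] F [-0.5  1.7  6.8] M [0.46 0.1  0.08] J6 37.7
```

```bash
for i in 1 2 3; do python3 -m jog '[[[0,0,-0.0001],[0,0,-0.03],-1],[[0,0,-0.0001],[0,0,-0.05],-1]]' >/dev/null; python3 st.py; done
```

```text
13.93 [467.47 -36.38  99.47] F [-0.5  2.5  7.1] M [0.45 0.16 0.15] J6 40.5
14.1 [467.41 -36.35  99.37] F [-1.2  3.5  7.1] M [0.57 0.17 0.11] J6 43.3
14.27 [467.5  -36.35  99.34] F [-0.2  3.1  8.3] M [0.62 0.13 0.31] J6 46.2
```

```bash
for i in 1 2; do python3 -m jog '[[[0,0,0],[0,0,-0.02],-1],[[0,0,0],[0,0,-0.035],-1]]' >/dev/null; python3 st.py; done
```

```text
14.43 [467.51 -36.19  99.34] F [-0.5  3.8  7.8] M [0.74 0.09 0.53] J6 48.2
14.6 [467.53 -36.13  99.35] F [0.7 3.8 7.6] M [0.84 0.08 1.07] J6 50.1
```

```bash
python3 -m jog '[[[0,0,0.0005],[0,0,0.01],-1],[[0,0,0.0010],[0,0,0.01],-1]]' >/dev/null; python3 st.py
```

```text
14.77 [467.45 -36.08 100.19] F [0.2 4.2 5.1] M [ 0.78 -0.    0.65] J6 49.5
```

```bash
python3 -m jog '[[[0,0.0005,0.0005],[0,0,0.0],-1],[[0,0.0008,0.001],[0,0,0.0],-1]]' >/dev/null; python3 st.py
python3 -m jog '[[[0,0,0],[0,0,0],1],[[0,0,0],[0,0,0],1],[[0,0,0],[0,0,0],1],[[0,0,0],[0,0,0],1],[[0,0,0],[0,0,0],1]]'; python3 st.py
```

```text
14.93 [467.28 -35.67 100.82] F [ 1.7 -0.2  0.4] M [-0.04 -0.46  0.65] J6 49.6
time: 15.35
tool_pos: [466.8, -35.6, 100.4]
tcp_rot: [-116.4, 90.0, -176.7]
ft_force: [0.5, -0.0, 0.4]
finger_gap: 85.3
15.35 [466.83 -35.65 100.36] F [ 0.5 -0.   0.4] M [-0.01 -0.03 -0.01] J6 49.7
```

Released. I'll raise the arm clear and look.

```bash
python3 -m jog '[[[0,0,0.01],[0,0,0],1],[[0,0,0.03],[0,0,0],1],[[0,0,0.07],[0,0,0],1],[[0,0,0.11],[0,0,0],1],[[0,0,0.14],[0,0,0],1]]' >/dev/null
python3 -m jog '[[[0,-0.03,0],[0,0,0],1],[[0,-0.07,0],[0,0,0],1],[[0,-0.11,0],[0,0,0],1],[[0,-0.15,0],[0,0,0],1],[[0,-0.18,0],[0,0,0],1]]' >/dev/null
python3 -m jog '[[[0,-0.03,0],[0,0,0],1],[[0,-0.06,0],[0,0,0],1],[[0,-0.06,0],[0,0,0],1]]'
python3 - <<'E'
from fit import *
for n in('top','side'):
    im=np.mean([vision.snapshot(n).astype(float) for _ in range(4)],0); np.save(f'pics/{n}_a3.npy',im)
a=np.load('pics/side_a3.npy');b=np.load('pics/top_a3.npy')
print('side cap',fitedge('side',a,cyl('side',28,85,107),[467,-37],2)); print('top cap',fitedge('top',b,cyl('top',28,85,107),[467,-37],2))
for z in (104,105.5,107,108.5,110): print(z,fitedge('side',a,lambda x:cyl('side',28,z-22,z)([x[0],-36.5]),[467],1))
cv2.imwrite('pics/j3.png',cv2.resize(np.hstack([a[150:240,245:335],b[160:250,240:330]])[...,::-1].clip(0,255).astype(np.uint8),None,fx=4.4,fy=4.4,interpolation=cv2.INTER_CUBIC))
E
```

```text
time: 16.43
tool_pos: [466.3, -280.3, 241.3]
tcp_rot: [-29.7, 89.9, -90.2]
ft_force: [0.1, 0.2, -0.8]
finger_gap: 85.0
side cap (array([467.28701387, -31.94004185]), np.float64(-409.0244140625))
top cap (array([465.82188462, -38.09444997]), np.float64(-245.59010314941406))
104 (array([467.120028]), np.float64(-341.0755920410156))
105.5 (array([466.92503985]), np.float64(-367.43994140625))
107 (array([466.96829989]), np.float64(-390.38885498046875))
108.5 (array([466.91546092]), np.float64(-404.6568603515625))
110 (array([466.88109803]), np.float64(-407.2353210449219))
```

View pics/j3.png

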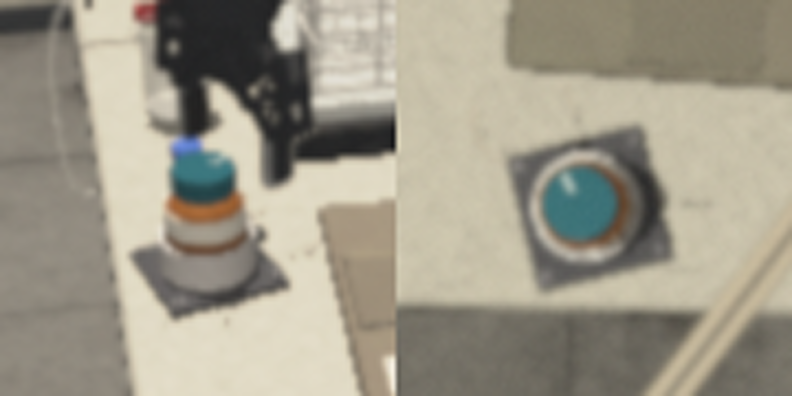

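The picture shows the teal cap level and concentric on the jar: top view crop (580,203) inside the white ring, side view crop (203,175). The beaker and blue cap are unmoved. By touch it sank about 3.2 mm from the gap level, which is home, and held 0.65 N m before release. Handing in.

Run:
```python
from h import *
print(order.hand_in())
```

```text
the job is handed in; nothing more can be done
None
```

The teal cap is screwed on the amber jar, released, and the job is handed in; it took about 17 s of the 64 s. No verdict was reported.

**What I did**
- **Grasp:** I took the teal cap farthest to the left and squeezed it twice, 90° apart, to centre it in the jaws.
- **Finding the thread:** I pressed it on the jar at 5–7 N and turned it 34° anticlockwise. The force then fell to 1 N, and the cap lowered into the gaps.
- **Screwing down:** I turned it about 70° clockwise, following the thread down at 4–8 N.

**Last checks**
- **Height:** the cap sank about 3.2 mm from the gap level, which matches home.
- **Tightness:** the torque reached 1.07 N m on the last small step, above the 0.4–0.7 N m given as tight. I eased back 0.6°, and it still held 0.65 N m when I let go. The contact force left between cap and jar was not measured.
- **Position:** in the pictures the cap is level and concentric. The top camera puts it within about 1–1.5 mm of my estimate of the jar axis.
- **Disagreement:** the side-camera fit came out about 5 mm different in y, or equally 2–3 mm too high. I trusted the touch readings over it.
- **Bystanders:** the beaker and the blue cap look unmoved, and nothing came near the red cap after the first grasp. I checked this only by eye.

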